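# Candle row stepping down from the speaker

### The arm

A 6-joint arm with a two-finger parallel gripper is mounted at the origin on a cart in front of the work surface, level with it; the furniture and walls round the work are solid. World frame = base frame: x ahead of the robot, y to its left, z up, the work surface at z = 0. Lengths are in mm, angles in rad, forces in N, time in s.
With the tool pointing down it reaches from about 300 to 775 mm from the base axis. Payload 14.6 kg.
Tool frame: the origin (TCP) lies between the finger pads; the fingertips stand manip.tip_reach ahead of it and the grasp point (between the pads) lies 5 mm behind it (manip.tip_reach is the distance from the TCP to the fingertips, in mm); z points along the fingers, y is the line along which they close (so a half turn about z gives the same grasp; the last joint's range is limited). The gripper opens to 94 mm and grips with 3 to 60 N. Pads are 16 mm wide; open, the fingers measure 119 mm over their backs; the gripper's body (75 mm by 177 mm) begins 78 mm behind the grasp point.
Start: joints at [1.159, 0.3, 1.521, -0, 1.321, -0.067], TCP at [185.902, 517.619, 219.446] pointing down, gripper open.
Joint ranges: [-3.03, 3.03], [-0.79, 2.21], [0.23, 2.52], [-1.04, 4.18], [0, 3.07], [-2.55, 2.55]. Speed limits (rad/s): [2.22, 2.22, 2.57, 3.14, 3.14, 3.14].

### API

Orientations are given as [roll, pitch, yaw] about the fixed x, y, z axes, in that order (R = Rz(yaw) Ry(pitch) Rx(roll)).
In Python, from cell import manip gives the robot as it stands. The module is installed in compiled form; this text tells all that it offers.
- The arm moves only by the shell command python3 -m creep 'ROWS' [FORCE]. ROWS is JSON, a list of rows, each a list of 3 entries, a list of its own where there are three numbers: the opening, from -1 (shut) to 1 (fully open), then the shift along the tool's x, y, z in cm, then the turn about the tool's z in units of 5 degrees (1.0 is 5 degrees). In form: [[grip, [tx, ty, tz], roll], ...]. A call has 1 to 12 rows; each row is the pose to reach, as a shift and turn from the pose commanded when the call began, along the tool's axes at that moment; what a row does not reach only later rows make up. A row lasts 1/10 s, in which the tool goes at most 50 mm and 8.59 degrees, less where a joint would pass 70% of its speed; a pose out of reach is approached as far as the arm can. A call with a gripper value outside its range is refused whole. The fingers move at their own pace and stop on an object; FORCE is the grip in N (left out, the last holds). Time passes only in rows, so rows that repeat a pose let the fingers close. It gives the time, the measured TCP pose, the force, the opening and the grip force at its end, in the units of the state.
- manip.read_state(): the state, without advancing time (a new reading comes with each control period).
- manip.camera(name): name is "side" or "top"; returns the picture (384x512x3 uint8, red, green, blue); there is no depth.
- manip.camera_params(name): a dict with "fovy" (degrees; the focal length in pixels is half the picture's height over the tangent of half this angle, whatever the lens; pixels are square), "cx", "cy" (the principal point, pixels), "origin" and "attitude" of the camera in the world. Camera axes: x right, y down, z forward; pixel columns grow to the right and rows downward; lengths in mm; the calibration is good to about 2 mm. A picture is of the moment at which its call begins. camera_params takes no time and is no camera call.
- manip.sign_off(): hands the job in; it is judged then, once.
The state is a dict: "clock": time; "joints": joint angles; "qd": joint speeds; "effort": joint torques, N m; "eef_pos": TCP position; "eef_rot": TCP orientation; "wrist_force": force on the tool from outside, world axes, zero at the start; "moment": the same for the moment, N m; "finger_gap": finger opening in mm; "finger_force": force on a finger pad.
Only numpy, scipy, OpenCV 4.12 (cv2) and the standard library are available. Lean on these libraries where they do the work, as an engineer would, in place of code of your own. Each camera call takes 0.05 s, during which the arm holds its last target. There are 200 camera calls.

### The job

Line the four candles up on the display board by height: one centred on each coaster, the tallest on the coaster next to the loudspeaker and each following one lower, so that the tea light stands on the coaster farthest from it. Set them upright, do not knock any candle over, and leave the loudspeaker where it is.

Things in the scene. Friction and masses are not known exactly. Their poses are not given: they have to be found in the camera images.
- tall_candle: Yellow-ochre pillar candle with a slightly slanting top, the tallest: round, 61 mm across, 131 mm high at its highest edge. Stands upright at the start on the desk top (z = 0), like the others in no particular order in the row nearer the robot. Origin: centre of its underside, z up. Loose, about 0.34 kg.
- middle_candle: Grey-green pillar candle, the second tallest: round, 56 mm across, 91 mm high. Stands upright at the start on the desk top (z = 0), like the others in no particular order in the row nearer the robot. Origin: centre of its underside, z up. Loose, about 0.2 kg.
- short_candle: Squat off-white pillar candle with a hollowed top, the third tallest: round, 54 mm across, 52 mm high (57 mm to the tip of its wick). Stands upright at the start on the desk top (z = 0), like the others in no particular order in the row nearer the robot. Origin: centre of its underside, z up. Loose, about 0.11 kg.
- tea_light: Tea light in a thin metal cup, the lowest candle: round, 38 mm across, 15 mm high. Stands upright at the start on the desk top (z = 0), like the others in no particular order in the row nearer the robot. Origin: centre of its underside, z up. Loose, about 0.02 kg.
- board: Fixed dark wooden display board lying on the desk, 100 mm (its x) by 345 mm (its y) by 12 mm thick. Origin: centre of its underside; its y axis is the line of the row and points roughly to the robot's left, z up. A wall shelf hangs over the back of the desk (x over 0.66 m, z over 0.62 m). Four coasters in one row, centres at board y = -123, -41, +41 and +123 mm.
- speaker: Dark brown oblong loudspeaker with a small pale knob on top, 71 mm across (along the row), 182 mm long, 65 mm high, on the desk close beyond the left or the right end of the board, its middle about 222 mm along the row from the board's centre. Origin: centre of its underside. Loose, 0.8 kg; leave it where it is. (A low pad of sticky notes lies beyond the other end.)
- coaster_p: One of the four alike round grey felt coasters, 72 mm across and 4 mm thick, fixed on the board; neighbours' centres are 82 mm apart. Its letter says nothing of its place in the row. Origin: centre of its underside, z up; its top is 4 mm above the origin, 16 mm above the desk.
- coaster_q: One of the four alike round grey felt coasters, 72 mm across and 4 mm thick, fixed on the board; neighbours' centres are 82 mm apart. Its letter says nothing of its place in the row. Origin: centre of its underside, z up; its top is 4 mm above the origin, 16 mm above the desk.
- coaster_r: One of the four alike round grey felt coasters, 72 mm across and 4 mm thick, fixed on the board; neighbours' centres are 82 mm apart. Its letter says nothing of its place in the row. Origin: centre of its underside, z up; its top is 4 mm above the origin, 16 mm above the desk.
- coaster_s: One of the four alike round grey felt coasters, 72 mm across and 4 mm thick, fixed on the board; neighbours' centres are 82 mm apart. Its letter says nothing of its place in the row. Origin: centre of its underside, z up; its top is 4 mm above the origin, 16 mm above the desk.
Mind the look-alikes: they are no part of the job. Leave any pink look-alike of the tea_light alone.

How it is judged:
By the outcome, as a careful person would: the job done as asked, in the order asked, and still so for the second after the job is handed in, with the robot touching nothing.
It also fails if it takes over 106 s, if anything falls off the work surface, if the arm or the gripper's body presses on something with over 40 N, if the wrist force passes 120 N, or if a joint passes its speed limit or range.

## Working session

There is one attempt and no reset: what is moved stays moved. The work goes in short steps, Python scripts to look and compute and a shell command to move; the robot and the scene stay as the last step left them, time stands still between calls to the robot, and variables do not carry over. Pictures are saved under pics/ and viewed, at most 14 in all, crops included, and the job is handed in when it is done.

```bash
mkdir -p pics; python3 - <<'E'
from cell import manip
import cv2
for n in("top","side"):
    im=manip.camera(n); cv2.imwrite(f"pics/{n}0.png",im[:,:,::-1]); print(n,manip.camera_params(n))
print(manip.read_state(),manip.tip_reach)
E
```

```text
top {'fovy': 49.14923376702607, 'cx': 264.48724153198333, 'cy': 195.35630549059147, 'origin': array([ 325.13825375,  180.44916389, 1176.67479822]), 'attitude': array([-2.93411386, -0.00368764, -1.47621663])}
side {'fovy': 44.89638508612731, 'cx': 252.24979422782548, 'cy': 193.89433237193074, 'origin': array([ 105.53641655, -621.54146374,  557.56520845]), 'attitude': array([-2.06466651, -0.02530481, -0.51807248])}
{'clock': 0.1, 'joints': array([ 1.15938555e+00,  3.00395478e-01,  1.52153990e+00, -9.41257040e-06,
        1.32069807e+00, -6.66441833e-02]), 'qd': array([ 0.00010326, -0.00116339, -0.00046849,  0.0003392 , -0.00130589,
       -0.0001618 ]), 'effort': array([ 1.12407946e-03, -5.32641363e+01, -3.53281510e+01,  7.09531526e-02,
        2.35219148e-02, -4.41467603e-05]), 'eef_pos': array([185.82312817, 517.41387978, 218.94522235]), 'eef_rot': array([-3.14055356e+00, -6.02148234e-05,  2.79682836e+00]), 'wrist_force': array([ 0.47743833, -0.0485804 ,  0.5838398 ]), 'moment': array([ 0.00172638, -0.00036221,  0.02314654]), 'finger_force': 0.0, 'finger_gap': 93.99971387595872} 14.0
```

View pics/top0.png

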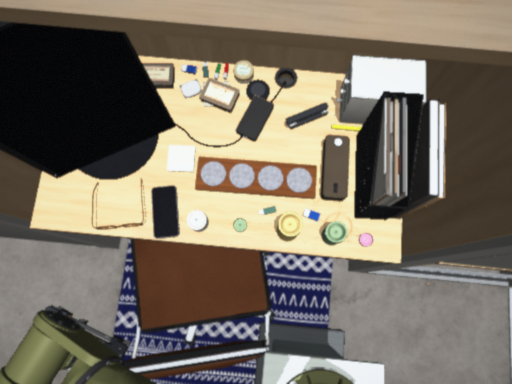

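View pics/side0.png

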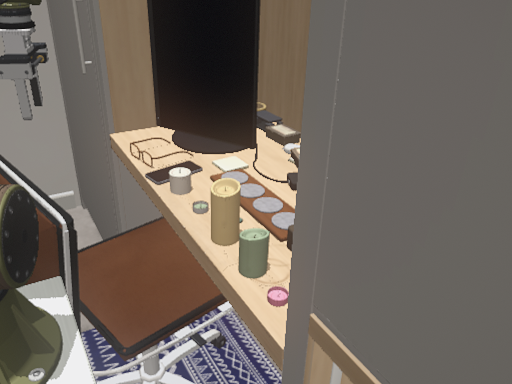

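The top view shows coasters near (213,174), (242,176), (270,178) and (300,180), with the speaker to their right at (336,167). The candles are short (197,220), tea light (240,225), tall (289,225) and middle (335,232), and the pink look-alike is at (366,240). The side view shows short (180,181), tea light (201,207), tall (226,210), middle (254,253) and pink (278,296).

```bash
cat > h.py <<'E'
import numpy as np, cv2
from cell import manip
from scipy.spatial.transform import Rotation as R
P={n:manip.camera_params(n) for n in("top","side")}
def ray(n,px):
    p=P[n]; f=192/np.tan(np.radians(p["fovy"])/2)
    d=R.from_euler("xyz",p["attitude"]).apply([(px[0]-p["cx"])/f,(px[1]-p["cy"])/f,1]); return np.array(p["origin"]),d
def plane(n,px,z):
    o,d=ray(n,px); return o+d*(z-o[2])/d[2]
def tri(a,b):
    o1,d1=ray("top",a); o2,d2=ray("side",b)
    d1/=np.linalg.norm(d1); d2/=np.linalg.norm(d2)
    A=np.stack([d1,-d2],1); t=np.linalg.lstsq(A,o2-o1,rcond=None)[0]
    p,q=o1+t[0]*d1,o2+t[1]*d2; return (p+q)/2,np.linalg.norm(p-q)
def proj(n,X):
    p=P[n]; f=192/np.tan(np.radians(p["fovy"])/2)
    c=R.from_euler("xyz",p["attitude"]).inv().apply(np.array(X)-p["origin"]); return c[:2]/c[2]*f+[p["cx"],p["cy"]]
E
python3 - <<'E'
from h import *
t=cv2.imread("pics/top0.png"); s=cv2.imread("pics/side0.png")
cv2.imwrite("pics/tc.png",cv2.resize(t[150:250,180:380],None,fx=4,fy=4,interpolation=cv2.INTER_CUBIC))
cv2.imwrite("pics/sc.png",cv2.resize(s[155:310,160:320],None,fx=3.8,fy=3.8,interpolation=cv2.INTER_CUBIC))
def coasters(n,im,x0,y0,x1,y1,lo):
    h=cv2.cvtColor(im,cv2.COLOR_BGR2HSV)
    m=cv2.inRange(h,(100,15,80),(140,120,200)); w=np.zeros_like(m); w[y0:y1,x0:x1]=m[y0:y1,x0:x1]
    for c in cv2.findContours(w,0,1)[0]:
        if cv2.contourArea(c)>lo:
            e=cv2.fitEllipse(c); print(n,np.round(e[0],1),np.round(e[1],1),"z16",plane(n,e[0],16).round(1))
coasters("top",t,190,155,320,200,100); coasters("side",s,205,160,320,240,60)
E
```

```text
(no output)
```

View pics/tc.png

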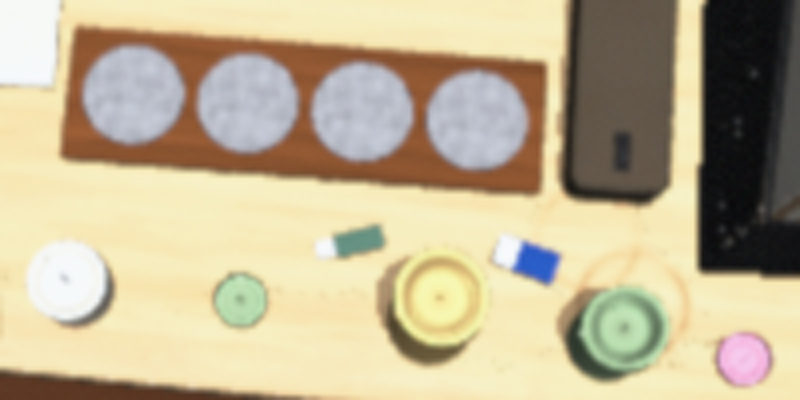

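View pics/sc.png

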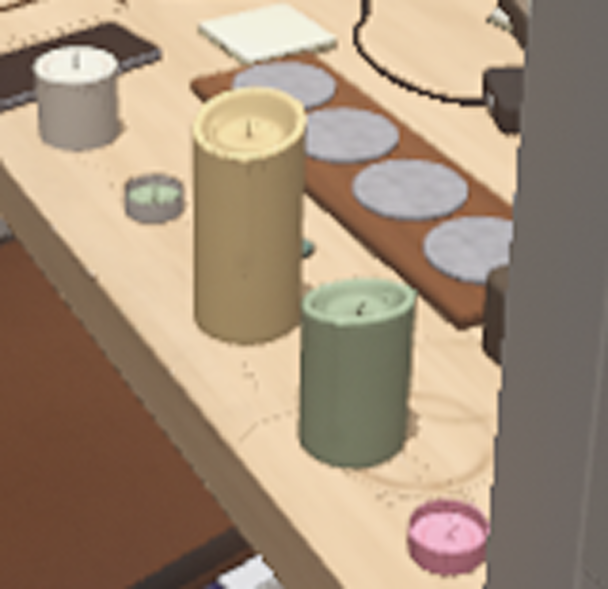

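Top crop, rim centres: short (67,281), tea light (241,300), tall (441,297), middle (624,328). Coasters: (133,94), (248,103), (362,111), (477,120). Side crop, rim centres: short (77,63), tea light (154,190), tall (249,124), middle (358,302). Coasters: (284,86), (348,134), (410,188). The speaker is at the right end, and the two USB sticks lie between the rows.

```bash
cat >> h.py <<'E'
def blobs(im,lo,hi,roi,amin):
    h=cv2.cvtColor(im,cv2.COLOR_BGR2HSV); m=cv2.inRange(h,lo,hi); w=np.zeros_like(m)
    x0,y0,x1,y1=roi; w[y0:y1,x0:x1]=m[y0:y1,x0:x1]
    w=cv2.morphologyEx(w,cv2.MORPH_OPEN,np.ones((2,2),np.uint8))
    return [cv2.fitEllipse(cv2.convexHull(c)) for c in cv2.findContours(w,0,1)[0] if cv2.contourArea(c)>amin]
E
python3 - <<'E'
from h import *
t=cv2.imread("pics/top0.png"); s=cv2.imread("pics/side0.png")
ht=cv2.cvtColor(t,cv2.COLOR_BGR2HSV);hs=cv2.cvtColor(s,cv2.COLOR_BGR2HSV)
for n,h,p in[("coast",ht,(213,174)),("coastS",hs,(250,190)),("green",ht,(240,225)),("mid",ht,(329,226)),("tall",ht,(289,215)),("short",ht,(197,222)),("tallrim",hs,(215,182)),("desk",ht,(225,205))]: print(n,h[p[1],p[0]])
ct=sorted(blobs(t,(100,5,100),(140,60,230),(190,155,320,200),150)); cs=sorted(blobs(s,(100,5,100),(140,60,230),(205,160,295,240),60))
for e in ct: print("T",np.round(e[0]+e[1],1),plane("top",e[0],16).round(1))
for e in cs: print("S",np.round(e[0]+e[1],1),plane("side",e[0],16).round(1))
for a,b in zip(ct,cs): print("tri",tri(a[0],b[0]))
g=blobs(t,(45,40,80),(85,255,255),(190,205,360,250),60)
for e in g: print("green",np.round(e[0]+e[1],1))
f=lambda p:((p[0]+.5)/4+179.5,(p[1]+.5)/4+149.5); k=lambda p:((p[0]+.5)/3.8+159.5,(p[1]+.5)/3.8+154.5)
for n,a,b,z,r in[("short",(67,281),(77,63),52,27),("tea",(241,300),(154,190),15,19),("tall",(441,297),(249,124),129,30),("mid",(624,328),(358,302),91,28)]:
    X,err=tri(f(a),k(b)); print(n,X.round(1),round(err,1),"onplane T",plane("top",f(a),z).round(1),"S",plane("side",k(b),z).round(1))
# speaker edge
for p in[(568,0),(560,190),(668,190)]: print("spk",plane("top",f(p),65).round(0))
for p in[(318,248),(384,232),(495,240),(556,272)]: print("usb",plane("top",f(p),8).round(0))
E
```

```text
coast [113  21 204]
coastS [150   4 186]
green [ 52  54 190]
mid [ 53  57 185]
tall [ 20 115 197]
short [ 98   4 250]
tallrim [ 24  64 243]
desk [ 24  61 247]
T [213.9 174.3  23.   23.8] [616.2 348.9  16. ]
T [242.6 176.3  23.2  23.5] [618.1 266.8  16. ]
T [271.2 178.5  23.   23.7] [619.6 185.   16. ]
T [299.7 180.7  23.   23.6] [620.7 103.4  16. ]
green [336.3 233.1  20.6  22.5]
green [240.7 225.6  11.7  11.9]
short [477.9 375.   51.9] 3.5 onplane T [476.3 375.5  52. ] S [479.6 374.5  52. ]
tea [480.9 259.4  13.6] 2.5 onplane T [479.5 259.7  15. ] S [481.2 256.9  15. ]
tall [480.2 126.2 121.7] 2.0 onplane T [478.2 127.  129. ] S [474.9 113.6 129. ]
mid [477.3   2.9  81.2] 2.6 onplane T [474.8   5.1  91. ] S [471.  -10.1  91. ]
spk [702.  53.  65.]
spk [568.  50.  65.]
spk [575. -23.  65.]
usb [522. 210.   8.]
usb [538. 165.   8.]
usb [540.  86.   8.]
usb [521.  42.   8.]
```

```bash
python3 - <<'E'
from h import *
print("monitor corner",tri((172,125),(256,150)))
k=lambda p:((p[0]+.5)/3.8+159.5,(p[1]+.5)/3.8+154.5)
for n,p in[("tallbase",(248,316)),("midbase",(354,440))]: print(n,plane("side",k(p),0).round(1))
for p in[(284,86),(348,134),(410,188)]: print("coasterS",plane("side",k(p),16).round(1))
f=lambda p:((p[0]+.5)/4+179.5,(p[1]+.5)/4+149.5)
for a,b in[((133,94),(284,86)),((248,103),(348,134)),((362,111),(410,188))]: print("tri",tri(f(a),k(b)))
print("organizer",plane("top",f((700,272)),0).round(0))
E
python3 -m creep '[[1,[-40.8,-26.9,0],14.05],[1,[-40.8,-26.9,0],14.05],[1,[-40.8,-26.9,0],14.05],[1,[-40.8,-26.9,0],14.05],[1,[-40.8,-26.9,0],14.05],[1,[-40.8,-26.9,0],14.05],[1,[-40.8,-26.9,0],14.05],[1,[-40.8,-26.9,0],14.05],[1,[-40.8,-26.9,0],14.05],[1,[-40.8,-26.9,0],14.05],[1,[-40.8,-26.9,0],14.05],[1,[-40.8,-26.9,0],14.05]]' 15
```

```text
monitor corner (array([759.42360242, 487.11942702,  12.88044406]), np.float64(12.15032933595612))
tallbase [479.9 125.4   0. ]
midbase [476.8  -0.9   0. ]
coasterS [619.5 347.4  16. ]
coasterS [623.9 265.4  16. ]
coasterS [622.8 185.2  16. ]
tri (array([620.92925743, 352.14278543,  13.36895838]), np.float64(1.9498366050706855))
tri (array([623.30939496, 268.94620356,  13.93732379]), np.float64(4.690516542099712))
tri (array([623.64753567, 187.90468909,  14.199347  ]), np.float64(1.5332498278543885))
organizer [532. -61.   0.]
clock: 1.3
eef_pos: [478.9, 126.1, 219.0]
eef_rot: [-3.141, 0.0, 1.569]
wrist_force: [-0.7, -0.7, -0.3]
finger_gap: 93.7
finger_force: 0.0
```

```bash
python3 -m creep '[[1,[0,0.05,4],0],[1,[0,0.05,8],0],[1,[0,0.05,12],0],[1,[0,0.05,14.9],0],[1,[0,0.05,14.9],0],[1,[0,0.05,14.9],0],[-1,[0,0.05,14.9],0],[-1,[0,0.05,14.9],0],[-1,[0,0.05,14.9],0],[-1,[0,0.05,14.9],0],[-1,[0,0.05,14.9],0],[-1,[0,0.05,14.9],0]]' 20
python3 -m creep '[[-1,[0,0,0],0],[-1,[0,0,0],0],[-1,[0,0,0],0],[-1,[0,0,0],0],[-1,[0,0,0],0]]'
```

```text
clock: 2.5
eef_pos: [479.6, 126.6, 70.9]
eef_rot: [3.141, -0.0, 1.571]
wrist_force: [-0.4, 0.0, 6.4]
finger_gap: 61.0
finger_force: 20.0
clock: 3.0
eef_pos: [479.6, 126.6, 70.9]
eef_rot: [3.141, -0.0, 1.571]
wrist_force: [-1.3, 0.9, 6.6]
finger_gap: 61.0
finger_force: 20.0
```

```bash
python3 -m creep '[[-1,[0,0,-1],0],[-1,[0,0,-3],0],[-1,[0,0,-5],0],[-1,[0,0,-6],0],[-1,[-0.2,1.5,-6],0],[-1,[-0.6,4,-6],0],[-1,[-1.1,7,-6],0],[-1,[-1.6,10,-6],0],[-1,[-2.1,13,-6],0],[-1,[-2.3,14.2,-6],0],[-1,[-2.3,14.2,-6],0],[-1,[-2.3,14.2,-6],0]]'
python3 -m creep '[[-1,[0,0,1.5],0],[-1,[0,0,3],0],[-1,[0,0,3.8],0],[-1,[0,0,3.8],0],[-1,[0,0,3.8],0]]'
python3 - <<'E'
from h import *
cv2.imwrite("pics/s1.png",manip.camera("side")[120:330,130:330,::-1].repeat(2,0).repeat(2,1))
E
```

```text
clock: 4.2
eef_pos: [620.7, 103.5, 129.7]
eef_rot: [-3.14, 0.0, 1.571]
wrist_force: [-0.2, -0.8, -3.9]
finger_gap: 61.3
finger_force: 20.0
clock: 4.7
eef_pos: [621.4, 103.6, 92.4]
eef_rot: [-3.141, 0.0, 1.571]
wrist_force: [-0.4, 0.2, -3.5]
finger_gap: 60.7
finger_force: 20.0
```

View pics/s1.png

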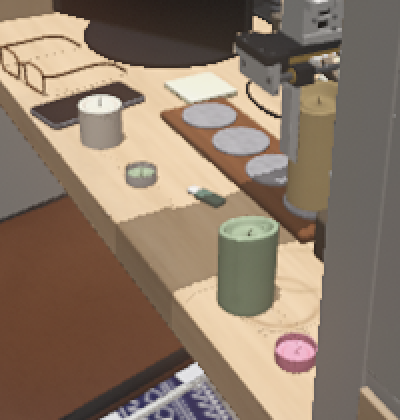

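The side picture shows the tall candle held upright just over the coaster nearest the speaker, at about (315,150) in the crop. Next I set it down.

```bash
python3 -m creep '[[-1,[0,0.05,0.3],0],[-1,[0,0.05,0.5],0],[-1,[0,0.05,0.55],0],[-1,[0,0.05,0.55],0],[-1,[0,0.05,0.55],0]]'
python3 -m creep '[[0.2,[0,0,0],0],[0.6,[0,0,0],0],[1,[0,0,0],0],[1,[0,0,0],0],[1,[0,0,0],0],[1,[0,0,0],0],[1,[0,0,-3],0],[1,[0,0,-7],0],[1,[0,0,-11],0],[1,[0,0,-13],0],[1,[0,0,-13],0]]'
```

```text
clock: 5.25
eef_pos: [622.0, 103.5, 87.0]
eef_rot: [3.142, 0.0, 1.571]
wrist_force: [-0.5, -0.2, -4.1]
finger_gap: 60.9
finger_force: 20.0
clock: 6.35
eef_pos: [622.9, 103.7, 220.4]
eef_rot: [3.136, -0.001, 1.571]
wrist_force: [0.3, -0.6, -0.5]
finger_gap: 94.0
finger_force: 0.0
```

```bash
python3 -m creep '[[1,[0,-5,0],-2],[1,[0,-10,0],-4],[1,[-4,-14.6,0],-6],[1,[-8,-14.6,0],-6],[1,[-10.1,-14.6,0],-6],[1,[-10.1,-14.6,0],-6],[1,[-10.1,-14.6,0],-6],[1,[-10.1,-14.6,0],-6]]'
python3 - <<'E'
from h import *
t=manip.camera("top")[:,:,::-1]
cv2.imwrite("pics/t2.png",cv2.resize(t[140:260,190:390],None,fx=4,fy=4,interpolation=cv2.INTER_CUBIC))
E
```

```text
clock: 7.15
eef_pos: [475.9, 3.4, 216.3]
eef_rot: [-3.141, -0.001, 2.095]
wrist_force: [-1.3, 0.2, -0.3]
finger_gap: 93.8
finger_force: 0.0
```

View pics/t2.png

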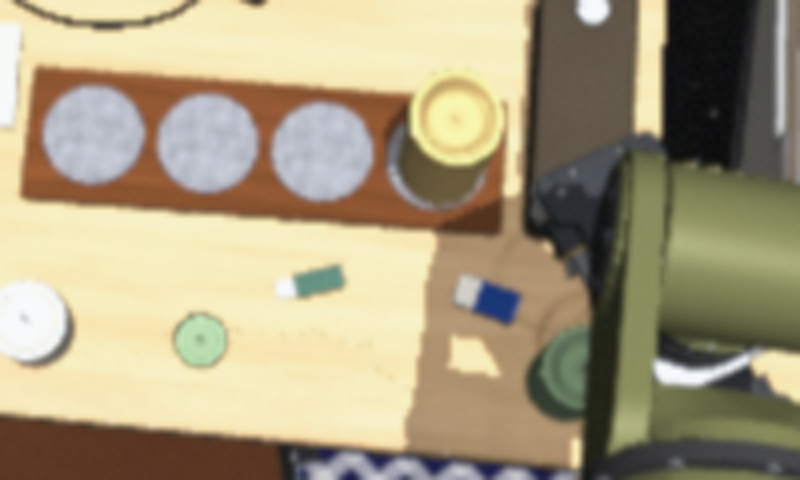

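Top crop: the tall candle stands on the right-hand coaster with its rim at (457,119). The gripper is over the middle candle.

```bash
python3 - <<'E'
from h import *
f=lambda p:((p[0]+.5)/4+189.5,(p[1]+.5)/4+139.5)
print(plane("top",f((457,119)),16+125).round(1))
E
python3 -m creep '[[1,[0,0,4],0],[1,[0,0,8],0],[1,[0,0,12],0],[1,[0,0,16.4],0],[1,[0,0,16.4],0],[1,[0,0,16.4],0],[-1,[0,0,16.4],0],[-1,[0,0,16.4],0],[-1,[0,0,16.4],0],[-1,[0,0,16.4],0],[-1,[0,0,16.4],0],[-1,[0,0,16.4],0]]' 15
python3 -m creep '[[-1,[0,0,0],0],[-1,[0,0,0],0],[-1,[0,0,0],0],[-1,[0,0,0],0]]'
```

```text
[619.7 103.5 141. ]
clock: 8.4
eef_pos: [476.2, 2.5, 53.3]
eef_rot: [3.141, 0.0, 2.094]
wrist_force: [-0.9, 0.5, 2.9]
finger_gap: 56.2
finger_force: 15.0
clock: 8.8
eef_pos: [476.2, 2.5, 53.3]
eef_rot: [3.141, 0.0, 2.094]
wrist_force: [-0.1, 0.2, 5.4]
finger_gap: 56.5
finger_force: 15.0
```

```bash
python3 -m creep '[[-1,[0,0,-1],0],[-1,[0,0,-3],0],[-1,[0,0,-5],0],[-1,[1.5,0.9,-6],0.5],[-1,[4.5,2.6,-6],1.5],[-1,[7.5,4.4,-6],2.5],[-1,[10.5,6.1,-6],3.5],[-1,[13.5,7.8,-6],4.5],[-1,[15.8,9.1,-6],5.5],[-1,[15.3,10,-6],6],[-1,[14.3,11.7,-6],6],[-1,[12.8,14.3,-6],6]]'
python3 -m creep '[[-1,[0,0,0],0],[-1,[0,0,0],0]]'
```

```text
clock: 10.0
eef_pos: [535.7, 185.2, 113.4]
eef_rot: [-3.141, 0.0, 1.572]
wrist_force: [0.9, 0.3, -1.1]
finger_gap: 55.7
finger_force: 15.0
clock: 10.2
eef_pos: [535.5, 184.7, 112.7]
eef_rot: [-3.14, 0.0, 1.57]
wrist_force: [-0.1, 0.0, -1.6]
finger_gap: 56.0
finger_force: 15.0
```

Target (621,185): 85.5 mm on, then down 112.7 → 69.3.

```bash
python3 -m creep '[[-1,[0,2.5,0],0],[-1,[0,5.5,0],0],[-1,[0,8.55,0],0],[-1,[0,8.55,0],0],[-1,[0,8.55,1.5],0],[-1,[0,8.55,3],0],[-1,[0,8.55,4],0],[-1,[0,8.55,4.3],0],[-1,[0,8.55,4.3],0],[-1,[0,8.55,4.3],0]]'
python3 -m creep '[[-1,[0,0,0.05],0],[-1,[0,0,0.05],0]]'
```

```text
clock: 11.2
eef_pos: [621.0, 185.0, 69.7]
eef_rot: [-3.141, 0.0, 1.571]
wrist_force: [0.7, 0.0, -2.1]
finger_gap: 56.2
finger_force: 15.0
clock: 11.4
eef_pos: [621.2, 184.9, 69.3]
eef_rot: [-3.141, 0.0, 1.571]
wrist_force: [-0.1, -0.4, -2.0]
finger_gap: 56.3
finger_force: 15.0
```

```bash
python3 -m creep '[[0.2,[0,0,0],0],[0.6,[0,0,0],0],[1,[0,0,0],0],[1,[0,0,0],0],[1,[0,0,0],0],[1,[0,0,0],0],[1,[0,0,-3],0],[1,[0,0,-7],0],[1,[0,0,-11],0],[1,[0,0,-11],0]]'
python3 -m creep '[[1,[5,-4,0],0],[1,[10,-8,0],0],[1,[14,-11,0],0],[1,[19,-14.3,0],0],[1,[19,-14.3,0],0],[1,[19,-14.3,0],0],[1,[19,-14.3,0],0]]'
```

```text
clock: 12.4
eef_pos: [623.2, 185.4, 185.8]
eef_rot: [3.133, -0.002, 1.571]
wrist_force: [0.3, 0.4, 0.4]
finger_gap: 94.0
finger_force: 0.0
clock: 13.1
eef_pos: [477.9, 375.2, 179.0]
eef_rot: [-3.141, 0.0, 1.572]
wrist_force: [0.0, -0.2, -0.8]
finger_gap: 94.4
finger_force: 0.0
```

```bash
python3 -m creep '[[1,[0,0,4],0],[1,[0,0,8],0],[1,[0,0,12],0],[1,[0,0,14.9],0],[1,[0,0,14.9],0],[1,[0,0,14.9],0],[-1,[0,0,14.9],0],[-1,[0,0,14.9],0],[-1,[0,0,14.9],0],[-1,[0,0,14.9],0],[-1,[0,0,14.9],0],[-1,[0,0,14.9],0]]' 10
python3 -m creep '[[-1,[0,0,0],0],[-1,[0,0,0],0],[-1,[0,0,-1],0],[-1,[0,0,-3],0],[-1,[0,0,-5],0],[-1,[0,0,-5],0]]'
```

```text
clock: 14.3
eef_pos: [478.4, 375.0, 30.6]
eef_rot: [3.141, -0.0, 1.571]
wrist_force: [-0.1, -0.6, 3.0]
finger_gap: 54.0
finger_force: 10.0
clock: 14.9
eef_pos: [479.4, 375.6, 83.4]
eef_rot: [3.138, -0.003, 1.571]
wrist_force: [0.3, 0.9, -1.2]
finger_gap: 53.4
finger_force: 10.0
```

```bash
python3 -m creep '[[-1,[-1.5,2,0],0],[-1,[-4,5,0],0],[-1,[-6.5,8,0],0],[-1,[-9,11.5,0],0],[-1,[-10.8,14.1,0],0],[-1,[-10.8,14.1,0],0],[-1,[-10.8,14.1,1.5],0],[-1,[-10.8,14.1,2.7],0],[-1,[-10.8,14.1,3.3],0],[-1,[-10.8,14.1,3.3],0],[-1,[-10.8,14.1,3.3],0],[-1,[-10.8,14.1,3.3],0]]'
```

```text
clock: 16.1
eef_pos: [619.1, 267.3, 47.4]
eef_rot: [3.141, 0.0, 1.571]
wrist_force: [-0.1, 0.2, -0.6]
finger_gap: 53.7
finger_force: 10.0
```

```bash
python3 -m creep '[[-1,[0,0,0.08],0],[-1,[0,0,0.08],0],[0.2,[0,0,0.08],0],[0.6,[0,0,0.08],0],[1,[0,0,0.08],0],[1,[0,0,0.08],0],[1,[0,0,0.08],0],[1,[0,0,0.08],0],[1,[0,0,-3],0],[1,[0,0,-7],0],[1,[0,0,-10],0],[1,[0,0,-10],0]]'
python3 -m creep '[[1,[0,-5,0],0],[1,[-0.4,-10,0],0],[1,[-0.8,-13.9,0],0],[1,[-0.8,-13.9,0],0],[1,[-0.8,-13.9,0],0]]'
python3 - <<'E'
from h import *
t=manip.camera("side")[:,:,::-1]
cv2.imwrite("pics/s3.png",t[110:330,130:330].repeat(2,0).repeat(2,1))
E
```

```text
clock: 17.3
eef_pos: [620.9, 267.5, 152.6]
eef_rot: [3.135, -0.003, 1.571]
wrist_force: [1.7, 0.4, 0.7]
finger_gap: 93.9
finger_force: 0.0
clock: 17.8
eef_pos: [480.3, 259.0, 147.5]
eef_rot: [3.141, -0.0, 1.571]
wrist_force: [0.0, -0.4, 0.8]
finger_gap: 93.6
finger_force: 0.0
```

View pics/s3.png

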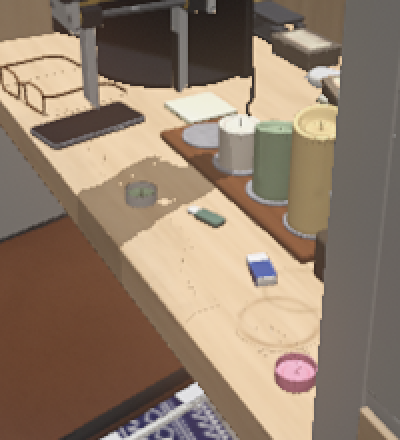

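The three placed candles stand upright on their coasters, at (240,140), (275,160) and (312,170) in the crop. The tea light is still at (141,194), below the gripper.

```bash
python3 -m creep '[[1,[0,0,4],0],[1,[0,0,8],0],[1,[0,0,11],0],[1,[0,0,12.8],0],[1,[0,0,12.8],0],[1,[0,0,12.8],0],[-0.4,[0,0,12.8],0],[-1,[0,0,12.8],0],[-1,[0,0,12.8],0],[-1,[0,0,12.8],0],[-1,[0,0,12.8],0],[-1,[0,0,12.8],0]]' 5
python3 -m creep '[[-1,[0,0,0],0],[-1,[0,0,0],0],[-1,[0,0,0],0]]'
```

```text
clock: 19.05
eef_pos: [480.3, 258.9, 19.5]
eef_rot: [3.141, -0.0, 1.571]
wrist_force: [0.5, -0.0, 0.8]
finger_gap: 49.2
finger_force: 0.0
clock: 19.35
eef_pos: [480.3, 258.9, 19.4]
eef_rot: [-3.142, 0.0, 1.571]
wrist_force: [-0.7, -0.6, 0.0]
finger_gap: 37.0
finger_force: 5.0
```

```bash
python3 -m creep '[[-1,[0,0,-1],0],[-1,[0,0,-3],0],[-1,[2,0,-5],0],[-1,[5,0,-5],0],[-1,[8,2,-5],0],[-1,[9,5,-5],0],[-1,[9,8,-5],0],[-1,[9,11,-5],0],[-1,[9,13.7,-5],0],[-1,[9,13.7,-5],0],[-1,[9,13.7,-5],0]]'
python3 -m creep '[[-1,[0,0,1.5],0],[-1,[0,0,2.7],0],[-1,[0,0,3.3],0],[-1,[0,0,3.3],0],[-1,[0,0,3.3],0]]'
```

```text
clock: 20.45
eef_pos: [617.2, 348.7, 69.4]
eef_rot: [-3.141, 0.0, 1.57]
wrist_force: [-1.2, 1.0, -0.3]
finger_gap: 37.3
finger_force: 5.0
clock: 20.95
eef_pos: [617.3, 349.0, 36.5]
eef_rot: [3.142, 0.0, 1.571]
wrist_force: [0.3, -0.0, -0.8]
finger_gap: 37.3
finger_force: 5.0
```

Next I lower to 35.4, release, lift, and back off towards the robot so the cameras have a clear view.

```bash
python3 -m creep '[[-1,[0,0,0.1],0],[-1,[0,0,0.1],0],[-0.2,[0,0,0.1],0],[0.3,[0,0,0.1],0],[0.6,[0,0,0.1],0],[0.6,[0,0,0.1],0],[0.6,[0,0,0.1],0],[0.6,[0,0,-3],0],[0.6,[0,0,-7],0],[0.6,[0,0,-12],0],[0.6,[0,0,-15],0],[0.6,[0,0,-15],0]]'
python3 -m creep '[[0.6,[3,-5,0],0],[0.6,[6,-10,0],0],[0.6,[9,-15,0],0],[0.6,[12,-20,0],0],[0.6,[15,-25,0],0],[0.6,[18,-30,0],0],[0.6,[18,-30,0],0],[0.6,[18,-30,0],0],[0.6,[18,-30,0],0]]'
python3 - <<'E'
from h import *
t=manip.camera("top")[:,:,::-1]; s=manip.camera("side")[:,:,::-1]
a=cv2.resize(t[140:210,190:350],None,fx=5,fy=5,interpolation=cv2.INTER_CUBIC)
b=np.zeros((250,800,3),np.uint8); q=cv2.resize(s[145:228,190:340],None,fx=3,fy=3,interpolation=cv2.INTER_CUBIC); b[:q.shape[0],:q.shape[1]]=q
cv2.imwrite("pics/f.png",np.vstack([a,b]))
E
```

```text
clock: 22.15
eef_pos: [618.7, 349.6, 192.3]
eef_rot: [3.134, -0.004, 1.571]
wrist_force: [-0.6, -0.5, -0.7]
finger_gap: 75.4
finger_force: 0.0
clock: 23.05
eef_pos: [316.5, 529.1, 185.6]
eef_rot: [-3.141, 0.001, 1.573]
wrist_force: [0.2, -0.1, 0.7]
finger_gap: 74.9
finger_force: 0.0
```

View pics/f.png

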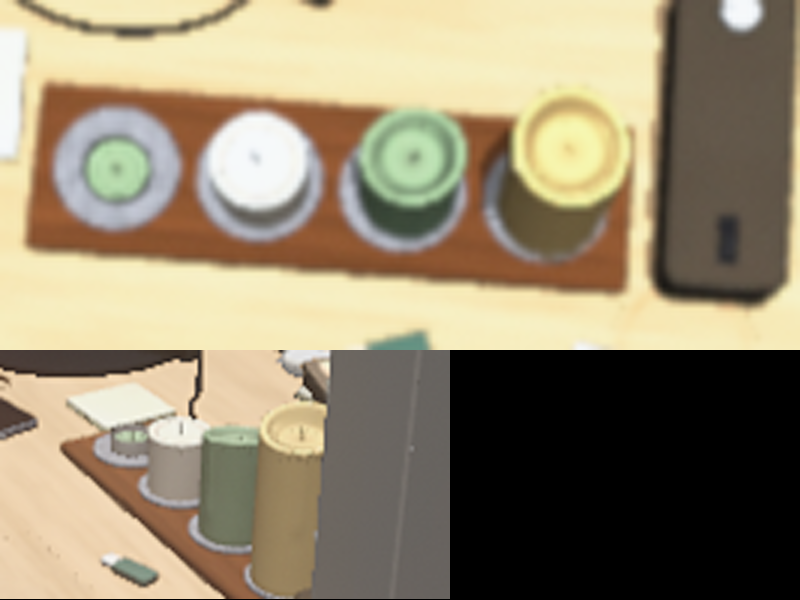

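Top crop: each candle sits on its coaster with rims at tea light (117,168), short (260,160), middle (413,157) and tall (570,148). The order is right, the speaker is in place, and all four are upright in the side view below. I compare the centres numerically before handing in.

```bash
python3 - <<'E'
from h import *
f=lambda p:((p[0]+.5)/5+189.5,(p[1]+.5)/5+139.5)
for p,z,c in[((117,168),31,(616.2,348.9)),((260,160),68,(618.1,266.8)),((413,157),102,(619.6,185)),((570,148),142,(620.7,103.4))]: print((plane("top",f(p),z)[:2]-c).round(1))
E
```

```text
[-0.8  0.6]
[-0.2  0.1]
[-1.3 -1.2]
[-0.9  0.9]
```

```bash
python3 -c "
from cell import manip
print(manip.sign_off())"
```

```text
the job is handed in; nothing more can be done
None
```

All four candles stand upright on their coasters, tallest next to the loudspeaker and tea light farthest away, each within about 2 mm of centre in the top camera view; the speaker wasn't touched, and the job was handed in at about 23 s.

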